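Close the sample press and set its thumbscrew a quarter turn loose

ROBOT

A 6-joint arm with a two-finger parallel gripper is mounted at the origin on a cart in front of the work surface, level with it; the furniture and walls round the work are solid. World frame = base frame: x ahead of the robot, y to its left, z up, the work surface at z = 0. Lengths are in m, angles in rad, forces in N, time in s.
With the tool pointing down it reaches from about 0.3 to 0.825 m from the base axis. Payload 5.4 kg.
Tool frame: the origin (TCP) lies between the finger pads, 19 mm behind the fingertips; this is the grasp point; z points along the fingers, y is the line along which they close (so a half turn about z gives the same grasp; the last joint's range is limited). The gripper opens to 92 mm and grips with 3 to 60 N. Pads are 20 mm wide; open, the fingers measure 128 mm over their backs; the gripper's body (75 mm by 189 mm) begins 69 mm behind the grasp point.
Start: joints at [-1.344, 0.158, 1.597, -0, 1.386, -0.21], TCP at [0.243, -0.521, 0.233] pointing down, gripper open.
Joint ranges: [-2.91, 2.91], [-0.94, 2.29], [0.18, 2.7], [-1.29, 4.43], [0.17, 2.64], [-3, 3]. Speed limits (rad/s): [2.57, 2.57, 3.14, 3.14, 3.14, 3.14].

INTERFACE

Orientations are given as a unit quaternion [x, y, z, w].
In Python, from station import env gives the robot as it stands.
- The arm moves only by the tool servo_tool, never from a script. Its arguments are lists of equal length, an entry for each row: "jaw": the closure, from -1 (fully open) to 1 (shut); "delta_pos": the shift along the tool's x, y, z in mm, a list of three; "yaw": the turn about the tool's z in degrees. A call has 1 to 5 rows; each row is the pose to reach, as a shift and turn from the pose commanded when the call began, along the tool's axes at that moment; what a row does not reach only later rows make up. A row lasts 1/8 s, in which the tool goes at most 62.5 mm and 10.7 degrees, less where a joint would pass 70% of its speed; a pose out of reach is approached as far as the arm can. A call with a gripper value outside its range is refused whole. The fingers move at their own pace and stop on an object; "grip_force" is the grip in N (left out, the last holds). Time passes only in rows, so rows that repeat a pose let the fingers close. It gives the time, the measured TCP pose, the force and the opening at its end, in the units of the state.
- env.sense(): the state, without advancing time (a new reading comes with each control period).
- env.grab_frame(name): name is "side" or "top" or "wrist"; returns a dict with "image" (384x512x3 uint8, red, green, blue), "fov_y" (degrees; the focal length in pixels is half the picture's height over the tangent of half this angle, whatever the lens; pixels are square), "cx", "cy" (the principal point, pixels), "k1" (the pictures are not rectified: a ray, as slopes to the right and down, at radius r is drawn at 1 + k1 r^2 times it, then the intrinsics apply), "xyz" and "orientation" of the camera in the world. Camera axes: x right, y up, looking along -z (the intrinsics and any distortion apply to the point x, -y, -z); pixel columns grow to the right and rows downward; lengths in m; the calibration is good to about 2 mm. A picture is of the moment at which its call begins. There is no depth.
- env.sign_off(): hands the job in, once; it reports no verdict.
Trained networks look in a picture, given as the dict that the camera call returned (one of the last four; its "shot" number tells which), for a name from the list of things; names that differ only in an ending like _2 or _b are one class to them, and where a whole thing is asked for, a point or a joint stands for the part that bears it (a point fixed in the world has none). Each returns a list of dicts, best first, with "conf" (0 to 1); they miss things now and then, are a little off and sometimes report something else, mostly with a low value. They report only what shows in the picture. A call takes as long as a camera call.
- env.trace(picture, target): "mask" (384x512 bool, what is visible of it) and "box" ([left, top, right, bottom] in pixels, round what is visible of it).
The state is a dict: "time": time; "q": joint angles; "qd": joint speeds; "joint_efforts": joint torques, N m; "tool_pos": TCP position; "tool_rot": TCP orientation; "wrist_force": force on the tool from outside, world axes, zero at the start; "wrist_torque": the same for the moment, N m; "finger_gap": finger opening in m.
Only numpy, scipy, OpenCV 4.12 (cv2) and the standard library are available. Lean on these libraries where they do the work, as an engineer would, in place of code of your own. Each camera call takes 0.05 s, during which the arm holds its last target. There are 200 camera calls.

TASK

Set the cover plate of the small sample press onto its base so that both dowel pins come through its holes and it lies flat, then turn its thumbscrew clockwise until it seats firmly, back it off a quarter turn so the sample can vent, and finish while still gripping the thumbscrew there. Do not shift the other things on the table.

Things in the scene. Friction and masses are not known exactly. Their poses are not given: they have to be found in the camera images.
- press_base: sample press base, fixed to the table: a plain aluminium block 140 x 94 mm, top face 34 mm above the table, with two upright steel dowel pins (10 mm diameter, round-topped, standing 16 mm above the top face) at x = +50 and -50 mm, y = 0. Origin: centre of its underside at table height; x along the long side, z up
- base_top (a point): centre of the base's top face, 34 mm above the origin of the base, midway between the pins; axes as the base
- cover: loose steel cover plate 130 x 84 x 10 mm, about 0.4 kg, two through holes 13 mm wide at x = +50 and -50 mm, y = 0, and a captive thumbscrew standing in its middle, its only handle. Lies flat on the table at first. May go on the base either way round (half turn). Origin: centre of its underside; x along the long side, z up
- thumbscrew (a joint): angle of the captive thumbscrew in the cover, rad: 0 = seated on its hard stop, negative = unscrewed, -3.2 = fully backed off. Clockwise from above (tightening) makes it grow. It begins 0.6 to 1.2 short of seated, turns against a steady friction of about 0.1 N m, does not rise or sink, and stays where it is left, so the plate can be carried by it
- screw_grip (a point): grip point on the thumbscrew's axis, 43 mm above the cover's underside. The thumbscrew is a dark flat upright bar 46 mm long, 11 mm thick, 20 to 50 mm above that underside, on a round hub 25 mm wide below it. x of this point runs along the bar; the bar's yaw is the cover's yaw minus the joint value (along the cover's long side when seated)
- timer: small light grey kitchen timer 62 x 62 x 18 mm, loose bystander; origin at the centre of its underside
- weight_200: brass check weight 29 mm in diameter, 40 mm high, loose bystander; origin at the centre of its underside
- cup: lidded white sample cup 62 mm in diameter, 42 mm high, loose bystander; origin at the centre of its underside
- bag: tied bag of shredded product, 84 x 142 x 42 mm, loose bystander; origin on its underside

How it is judged:
By the outcome, as a careful person would: the job done as asked, in the order asked, and still so for the second after the job is handed in, while the arm keeps its last pose, push and grip.
It also fails if it takes over 58 s, if anything falls off the work surface, if the arm or the gripper's body presses on something with over 40 N, if the wrist force passes 120 N, or if a joint passes its speed limit or range.

## Working session

There is one attempt and no reset: what is moved stays moved. The work goes in short steps, Python scripts to look and compute and a tool call to move; the robot and the scene stay as the last step left them, time stands still between calls to the robot, and variables do not carry over. Pictures are saved under pics/ and viewed, on a budget of 10 in all, crops included, one or two more only if the job needs it, and the job is handed in when it is done.

Besides the shell and the picture viewer there is one more tool, called as a command line: name --pt "numbers of a row" for each row, then --argument value for the rest. servo_tool: Moves the arm, as the interface text tells. Its arguments: {"type":"object","properties":{"jaw":{"type":"array"},"delta_pos":{"type":"array"},"yaw":{"type":"array"},"grip_force":{"type":"number"}},"required":["jaw","delta_pos","yaw"]}

```bash
mkdir -p pics; ls
cat > h.py <<'E'
import numpy as np, cv2
from scipy.spatial.transform import Rotation as R
from station import env
def K(f):
    h,w=f["image"].shape[:2]; fl=h/2/np.tan(np.radians(f["fov_y"])/2)
    return np.array([[fl,0,f["cx"]],[0,fl,f["cy"]],[0,0,1.]])
def ray(f,uv):
    p=cv2.undistortPoints(np.array(uv,float).reshape(-1,1,2),K(f),np.array([f["k1"],0,0,0.])).reshape(-1,2)
    d=np.c_[p[:,0],-p[:,1],-np.ones(len(p))]
    return R.from_quat(f["orientation"]).apply(d)
def onz(f,uv,z):
    d=ray(f,uv);o=np.array(f["xyz"]);return o+d*((z-o[2])/d[:,2])[:,None]
def proj(f,P):
    p=R.from_quat(f["orientation"]).inv().apply(np.array(P,float).reshape(-1,3)-np.array(f["xyz"]))
    q=np.c_[p[:,0],-p[:,1],-p[:,2]]
    return cv2.projectPoints(q,np.zeros(3),np.zeros(3),K(f),np.array([f["k1"],0,0,0.]))[0].reshape(-1,2)
def save(f,n): cv2.imwrite(f"pics/{n}.png",cv2.cvtColor(f["image"],cv2.COLOR_RGB2BGR))
def rect(f,mask,z):
    c=max(cv2.findContours(mask.astype(np.uint8),0,1)[0],key=cv2.contourArea).reshape(-1,2)
    P=onz(f,c,z)[:,:2]; return cv2.minAreaRect((P*1000).astype(np.float32))
E
python3 - <<'E'
from h import *
s=env.sense(); print({k:np.round(v,3) for k,v in s.items()})
ims=[]
for n in("top","side"):
    f=env.grab_frame(n); ims.append(f["image"]); print(n,f["xyz"],f["orientation"],f["fov_y"],f["k1"])
    for t,z in(("press_base",.034),("cover",.01),("thumbscrew",.05),("timer",.018),("weight_200",.04),("cup",.042),("bag",.03)):
        for r in env.trace(f,t)[:2]:
            print(t,round(r["conf"],2),r["box"],rect(f,r["mask"],z) if n=="top" else "")
cv2.imwrite("pics/a.png",cv2.cvtColor(ims[0],4)); cv2.imwrite("pics/b.png",cv2.cvtColor(ims[1],4))
E
```

```text
pics
{'time': np.float64(0.0), 'q': array([-1.344,  0.159,  1.598, -0.   ,  1.386, -0.21 ]), 'qd': array([ 0.   , -0.001,  0.001,  0.001, -0.002,  0.001]), 'joint_efforts': array([-1.0000e-03, -3.8558e+01, -3.2211e+01,  7.0000e-02,  3.8000e-02,
       -0.0000e+00]), 'tool_pos': array([ 0.243, -0.52 ,  0.232]), 'tool_rot': array([ 0.976,  0.217, -0.   , -0.001]), 'wrist_force': array([ 0.193, -0.614,  0.676]), 'wrist_torque': array([ 0.001, -0.012,  0.002]), 'finger_gap': np.float64(0.092)}
top [ 0.40171592 -0.08660757  1.0769275 ] [-0.05021116  0.02269579  0.71604637 -0.69587451] 52.52902643614993 -0.11187283625773349
press_base 0.79 [166.6, 176.4, 216.8, 237.5] ((460.9077453613281, 125.29180908203125), (101.92650604248047, 142.32989501953125), 68.60635375976562)
cover 0.97 [281.8, 178.9, 320.2, 228.1] ((468.0995178222656, -168.4788055419922), (131.01889038085938, 85.1084976196289), 7.110630512237549)
thumbscrew 0.4 [291.2, 196.8, 307.0, 208.5] ((464.3318176269531, -167.4378662109375), (40.89869689941406, 18.72817611694336), 43.03178405761719)
timer 0.67 [231.4, 231.9, 254.3, 252.0] 
[... 207 characters left out ...]
19.67571449279785), 31.572542190551758)
cup 0.8 [339.9, 144.3, 362.0, 162.3] ((591.3494262695312, -312.0686340332031), (56.89702224731445, 57.75730514526367), 86.9380111694336)
bag 0.93 [216.2, 119.7, 260.5, 152.7] ((647.9718627929688, -16.778804779052734), (105.06304931640625, 81.65303039550781), 87.98938751220703)
side [0.15779366 0.57482073 0.70405715] [-0.1075197   0.39616253  0.88658966 -0.21319838] 46.26087730324837 -0.1493475165263041
press_base 0.85 [190.2, 238.3, 274.5, 315.6] 
thumbscrew 0.69 [280.7, 169.5, 300.5, 188.4] 
timer 0.89 [283.6, 234.6, 324.2, 264.7] 
weight_200 0.7 [231.5, 217.5, 244.4, 235.6] 
cup 0.61 [258.3, 123.9, 281.3, 148.9] 
bag 0.93 [170.5, 186.2, 209.8, 226.1]
```

View pics/a.png

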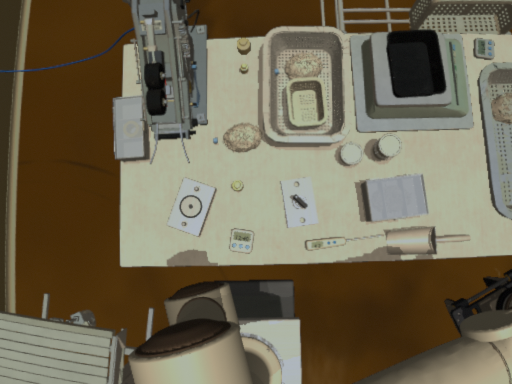

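View pics/b.png

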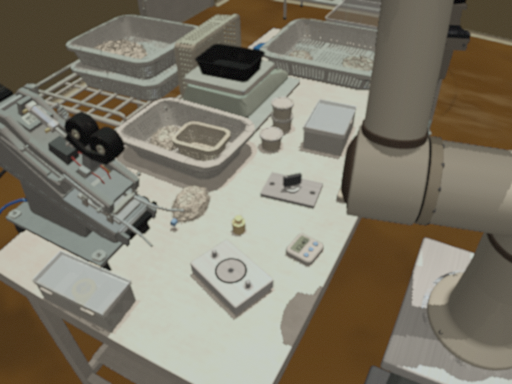

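Top view: base near pixel (191,206), cover (300,202) with its bar about (299,202), weight (237,185), timer (242,240). The side view agrees with this. I'll move above the cover.

servo_tool --jaw '[-1, -1, -1, -1, -1]' --pt "50 -32 0" --pt "100 -64 0" --pt "150 -96 0" --pt "200 -128 0" --pt "250 -160 0" --yaw '[-4, -8, -12, -16, -18]'

```text
time: 1.42
tool_pos: [0.4028, -0.2686, 0.2335]
tool_rot: [0.93, 0.367, 0.0, 0.0]
wrist_force: [0.2, -1.1, -0.7]
finger_gap: 0.0918
```

Run:
```python
from h import *
s=env.sense(); print(s["time"],s["tool_pos"],s["tool_rot"])
Rt=R.from_quat(s["tool_rot"]); d=Rt.inv().apply(np.array([.466,-.168,.22])-s["tool_pos"]); print((d*1000).round(1))
```

```text
1.425 [ 0.40284508 -0.26863317  0.23354679] [9.30143391e-01 3.67196288e-01 1.94034100e-04 3.46478377e-04]
[114.9 -30.4  13.5]
```

servo_tool --jaw '[-1, -1, -1, -1]' --pt "50 -14 6" --pt "100 -27 12" --pt "115 -30 14" --pt "115 -30 14" --yaw '[0, 0, 0, 0]'

```text
time: 1.92
tool_pos: [0.4658, -0.1697, 0.2192]
tool_rot: [0.93, 0.367, -0.0, 0.0]
wrist_force: [-1.5, -1.3, -0.7]
finger_gap: 0.0916
```

Run:
```python
from h import *
s=env.sense(); print(s["time"],s["tool_pos"],s["tool_rot"])
f=env.grab_frame("wrist"); save(f,"w1")
Rt=R.from_quat(s["tool_rot"])
print("cam in tool",Rt.inv().apply(np.array(f["xyz"])-s["tool_pos"]),(Rt.inv()*R.from_quat(f["orientation"])).as_matrix().round(3),f["fov_y"],f["k1"])
for t,z in(("cover",.01),("thumbscrew",.05)):
    for r in env.trace(f,t)[:2]: print(t,round(r["conf"],2),r["box"],rect(f,r["mask"],z))
print(proj(f,s["tool_pos"]))
```

```text
1.925 [ 0.46576137 -0.16969224  0.21920381] [ 9.30037205e-01  3.67465270e-01 -2.66422591e-04  3.74981674e-05]
cam in tool [ 0.065315    0.000353   -0.15179241] [[-0.     0.972  0.235]
 [ 1.     0.001 -0.002]
 [-0.002  0.235 -0.972]] 63.48136069041978 0.016593502680034646
cover 0.81 [194.7, 99.0, 314.4, 228.2] ((468.1438903808594, -169.21795654296875), (131.29843139648438, 86.66983032226562), 6.9819464683532715)
thumbscrew 0.82 [245.8, 151.1, 266.6, 194.2] ((470.9985046386719, -168.12274169921875), (46.00279235839844, 21.887956619262695), 58.01231002807617)
[[253.32334886 240.63225174]]
```

View pics/w1.png

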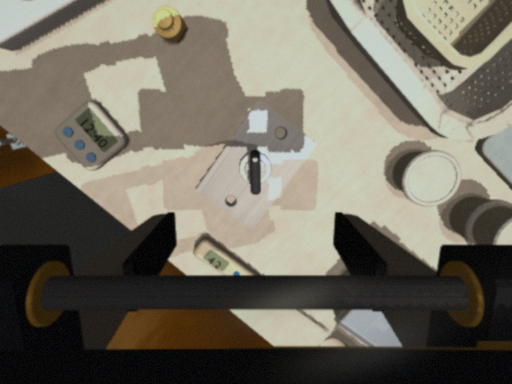

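The wrist view shows the holes at about (281,132) and (230,201). The bar runs from about (254,152) to (256,192), nearly along tool x.

Run:
```python
from h import *
f=env.grab_frame("wrist"); s=env.sense()
g=cv2.cvtColor(f["image"],cv2.COLOR_RGB2GRAY)
h=onz(f,[(281,132),(230,201)],.01);print("holes mid",h.mean(0),"d",np.linalg.norm(h[0]-h[1]),"yaw",np.degrees(np.arctan2(*(h[0]-h[1])[[1,0]])))
m=np.zeros_like(g); m[140:205,235:280]=(g[140:205,235:280]<50)
print(m.sum(),rect(f,m,.05)); y,x=np.nonzero(m); print(x.min(),x.max(),y.min(),y.max())
print("proj TCP yaw",2*np.degrees(np.arctan2(s["tool_rot"][1],s["tool_rot"][0])))
mid=rect(f,m,.05)[0]; d=R.from_quat(s["tool_rot"]).inv().apply(np.array([mid[0]/1e3,mid[1]/1e3,.043])-s["tool_pos"]); print(d)
cv2.imwrite("pics/w1c.png",cv2.resize(cv2.cvtColor(f["image"][80:240,180:340],4),(640,640),interpolation=2))
```

```text
holes mid [ 0.4680081  -0.17065932  0.01      ] d 0.101863683233014 yaw 6.79791895702239
136 ((473.8095397949219, -162.44198608398438), (34.90308380126953, 8.320013046264648), 42.67606735229492)
249 258 148 189
proj TCP yaw 42.9170740102114
[ 0.01230411 -0.00065945  0.1765265 ]
```

View pics/w1c.png

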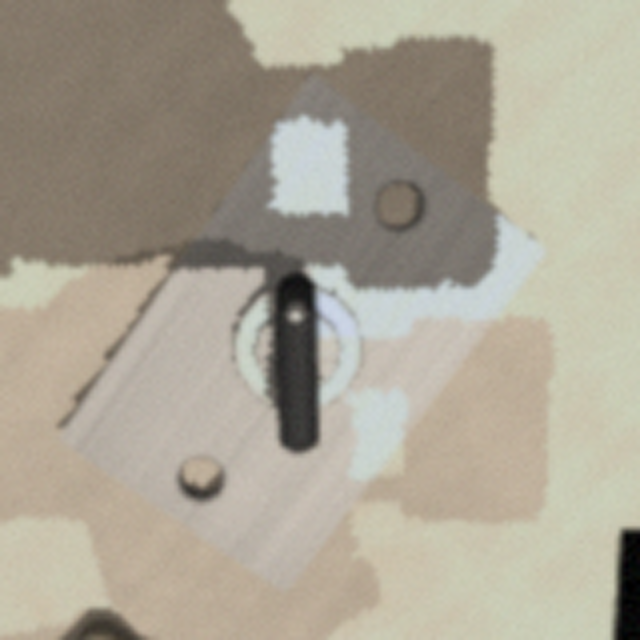

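servo_tool --jaw '[-0.6, -0.6, -0.5, -0.5, -0.5]' --pt "2 1 50" --pt "2 1 100" --pt "2 1 140" --pt "2 1 165" --pt "2 1 175" --yaw '[0, 0, 0, 0, 0]'

```text
time: 2.75
tool_pos: [0.4666, -0.1697, 0.043]
tool_rot: [0.931, 0.366, -0.001, -0.001]
wrist_force: [0.6, 0.1, 0.5]
finger_gap: 0.0687
```

servo_tool --jaw '[1, 1, 1, 1, 1]' --pt "0 0 0" --pt "0 0 0" --pt "0 0 0" --pt "0 0 0" --pt "0 0 0" --yaw '[0, 0, 0, 0, 0]' --grip_force 55

```text
time: 3.38
tool_pos: [0.468, -0.1693, 0.0446]
tool_rot: [0.93, 0.367, 0.0, 0.0]
wrist_force: [-1.0, 0.1, -0.3]
finger_gap: 0.0209
```

servo_tool --jaw '[1, 1, 1, 1]' --pt "0 0 0" --pt "0 0 0" --pt "0 0 0" --pt "0 0 0" --yaw '[0, 0, 0, 0]'

```text
time: 3.88
tool_pos: [0.4677, -0.1691, 0.0444]
tool_rot: [0.93, 0.367, -0.0, -0.0]
wrist_force: [-1.0, 1.0, 2.4]
finger_gap: 0.0109
```

servo_tool --jaw '[1, 1, 1, 1, 1]' --pt "0 0 -10" --pt "0 0 -40" --pt "0 0 -80" --pt "0 0 -120" --pt "0 0 -120" --yaw '[0, 0, 0, 0, 0]'

```text
time: 4.5
tool_pos: [0.4698, -0.1706, 0.1673]
tool_rot: [0.93, 0.367, 0.002, 0.003]
wrist_force: [0.2, -1.7, -5.5]
finger_gap: 0.0108
```

Run:
```python
from h import *
s=env.sense(); print({k:np.round(v,3) for k,v in s.items()})
f=env.grab_frame("top")
for t,z in(("press_base",.034),("cover",.13)):
    for r in env.trace(f,t)[:1]: print(t,r["conf"],rect(f,r["mask"],z))
f=env.grab_frame("wrist"); save(f,"w2")
for t in("cover","thumbscrew"):
    for r in env.trace(f,t)[:1]: print(t,r["conf"],r["box"],rect(f,r["mask"],s["tool_pos"][2]-.033))
# base estimate -> tool shift
th=np.radians(42.9)
```

```text
{'time': np.float64(4.5), 'q': array([-0.591,  0.019,  1.881, -0.   ,  1.234,  0.229]), 'qd': array([-0.002,  0.054,  0.073, -0.002, -0.022,  0.001]), 'joint_efforts': array([ 2.8700e-01, -3.4892e+01, -3.3337e+01,  1.0500e-01,  4.1200e-01,
       -3.0000e-03]), 'tool_pos': array([ 0.47 , -0.171,  0.167]), 'tool_rot': array([0.93 , 0.367, 0.002, 0.003]), 'wrist_force': array([ 0.212, -1.681, -5.461]), 'wrist_torque': array([-0.101, -0.036,  0.004]), 'finger_gap': np.float64(0.011)}
press_base 0.61 ((461.4353942871094, 125.53899383544922), (99.53714752197266, 141.02947998046875), 68.78114318847656)
cover 0.5 ((421.2839660644531, -186.94793701171875), (29.305866241455078, 61.842708587646484), 3.034489631652832)
cover 0.69 [156.8, 89.5, 368.9, 323.8] ((476.10546875, -165.76522827148438), (111.36090087890625, 81.06798553466797), 6.989835262298584)
thumbscrew 0.95 [239.4, 188.4, 274.6, 276.0] ((462.3151550292969, -173.02516174316406), (56.97325897216797, 19.996986389160156), 43.0732536315918)
```

View pics/w2.png

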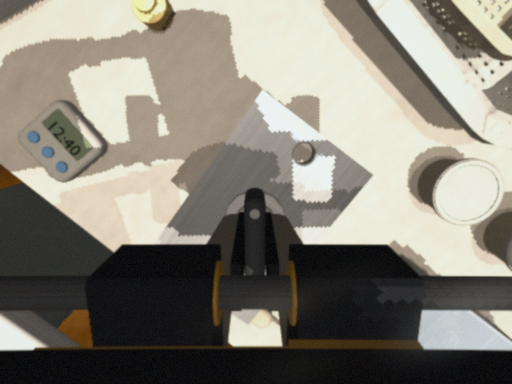

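servo_tool --jaw '[1, 1, 1, 1, 1]' --pt "15 -17 0" --pt "45 -51 0" --pt "80 -90 0" --pt "115 -130 0" --pt "150 -169 0" --yaw '[2, 7, 13, 19, 25]'

```text
time: 5.42
tool_pos: [0.4613, 0.0583, 0.1632]
tool_rot: [0.988, 0.155, -0.001, -0.0]
wrist_force: [1.5, -0.1, -4.4]
finger_gap: 0.0108
```

Run:
```python
from h import *
s=env.sense(); Rt=R.from_quat(s["tool_rot"]); print(s["tool_pos"],Rt.as_matrix()[:,0])
print(Rt.inv().apply(np.array([.4612,.1255,.167])-s["tool_pos"])*1000, s["finger_gap"])
```

```text
[0.46125934 0.05833987 0.16319321] [ 0.95209567  0.305797   -0.0014238 ]
[ 20.47544896 -63.96397636  -3.78734441] 0.010776425577371802
```

servo_tool --jaw '[1, 1, 1, 1, 1]' --pt "6 -20 0" --pt "14 -44 0" --pt "20 -63 0" --pt "20 -63 0" --pt "20 -63 0" --yaw '[1, 3, 3, 3, 3]'

```text
time: 6.05
tool_pos: [0.4613, 0.1223, 0.1636]
tool_rot: [0.991, 0.131, -0.001, 0.0]
wrist_force: [0.1, 0.4, -5.0]
finger_gap: 0.0103
```

Run:
```python
from h import *
s=env.sense(); print(s["tool_pos"],2*np.degrees(np.arctan2(s["tool_rot"][1],s["tool_rot"][0])))
ims=[]
for n in("wrist","side"):
    f=env.grab_frame(n); ims.append(f["image"])
    for t in("press_base","cover"):
        for r in env.trace(f,t)[:1]: print(n,t,r["conf"],r["box"])
b=cv2.resize(ims[1][150:342,140:300],(480,576)); a=ims[0]
cv2.imwrite("pics/w3.png",cv2.cvtColor(a,4)); cv2.imwrite("pics/s3.png",cv2.cvtColor(b,4))
```

```text
[0.46131035 0.12226627 0.16360096] 15.02575506759206
wrist press_base 0.56 [171.9, 86.9, 316.3, 212.4]
wrist cover 0.64 [153.8, 91.0, 371.7, 323.1]
side press_base 0.79 [191.0, 253.0, 272.2, 313.5]
side cover 0.94 [191.0, 214.2, 268.7, 274.1]
```

View pics/w3.png

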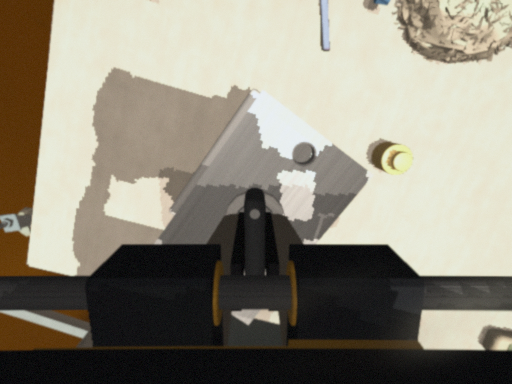

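The held plate hides the base. I'll shift aside so the wrist camera sees both the base pins and the plate.

servo_tool --jaw '[1, 1, 1, 1, 1]' --pt "-20 20 0" --pt "-65 62 0" --pt "-110 104 0" --pt "-145 136 0" --pt "-150 140 0" --yaw '[0, 0, 0, 0, 0]'

```text
time: 6.98
tool_pos: [0.3521, -0.0534, 0.1645]
tool_rot: [0.992, 0.128, 0.0, 0.001]
wrist_force: [0.8, 0.6, -4.4]
finger_gap: 0.011
```

servo_tool --jaw '[1, 1, 1]' --pt "0 0 0" --pt "0 0 0" --pt "0 0 0" --yaw '[0, 0, 0]'

```text
time: 7.35
tool_pos: [0.3534, -0.0506, 0.1643]
tool_rot: [0.991, 0.132, -0.0, -0.0]
wrist_force: [0.1, -0.9, -4.7]
finger_gap: 0.0104
```

Run:
```python
from h import *
s=env.sense(); print(s["tool_pos"],2*np.degrees(np.arctan2(s["tool_rot"][1],s["tool_rot"][0])))
f=env.grab_frame("wrist"); save(f,"w4"); np.savez("w4.npz",**{k:f[k] for k in f},tp=s["tool_pos"],tr=s["tool_rot"])
for r in env.trace(f,"press_base")[:1]: print(r["conf"],r["box"],rect(f,r["mask"],.034))
im=cv2.resize(cv2.cvtColor(f["image"][60:260,0:320],4),(800,500),interpolation=2); cv2.imwrite("pics/w4c.png",im)
```

```text
[ 0.35344927 -0.05061282  0.16428557] 15.136069769859796
0.58 [0.1, 0.0, 167.6, 109.4] ((448.54583740234375, 126.4209213256836), (103.54153442382812, 112.47052764892578), 69.53614044189453)
```

View pics/w4c.png

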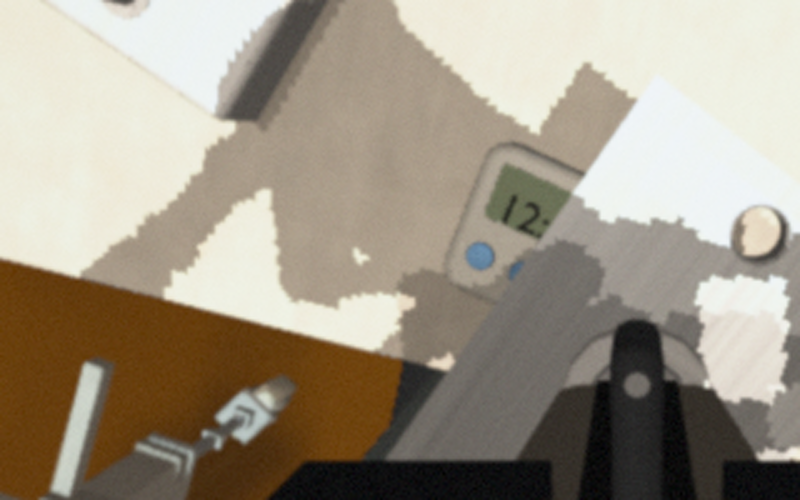

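Tilt sign was wrong: the base sits at the upper left, cut off. Moving 80 mm forward and a bit left centres it clear of the plate.

servo_tool --jaw '[1, 1, 1, 1, 1]' --pt "25 0 0" --pt "55 0 0" --pt "75 0 0" --pt "75 0 0" --pt "75 0 0" --yaw '[0, 0, 0, 0, 0]'

```text
time: 8.07
tool_pos: [0.4248, -0.0317, 0.164]
tool_rot: [0.991, 0.131, -0.001, -0.0]
wrist_force: [-0.2, -0.1, -4.3]
finger_gap: 0.0105
```

Run:
```python
from h import *
s=env.sense(); print(s["tool_pos"],2*np.degrees(np.arctan2(s["tool_rot"][1],s["tool_rot"][0])))
f=env.grab_frame("wrist"); save(f,"w5"); np.savez("w5.npz",**{k:f[k] for k in f},tp=s["tool_pos"],tr=s["tool_rot"])
for r in env.trace(f,"press_base")[:1]: print(r["conf"],r["box"],rect(f,r["mask"],.034))
im=cv2.resize(cv2.cvtColor(f["image"][40:240,0:320],4),(800,500),interpolation=2); cv2.imwrite("pics/w5c.png",im)
```

```text
[ 0.42484596 -0.03168618  0.16396053] 15.057933020551863
0.61 [5.3, 0.0, 183.4, 185.9] ((462.7216796875, 122.67777252197266), (99.45004272460938, 139.5067901611328), 69.28922271728516)
```

View pics/w5c.png

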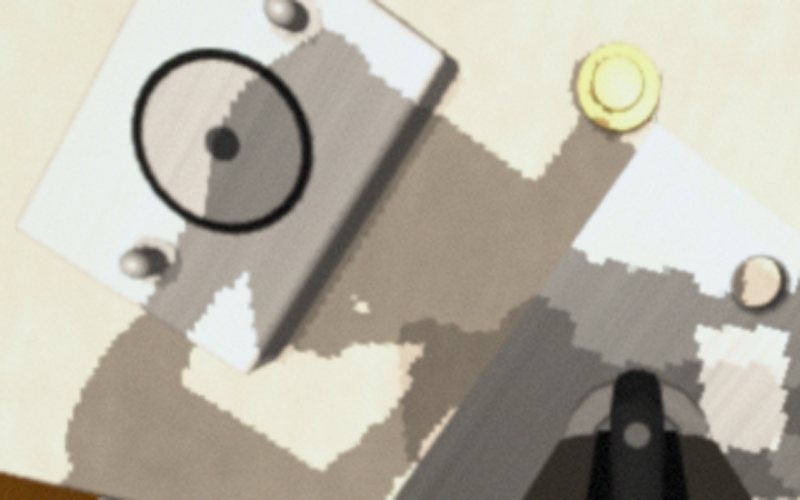

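```bash
cat > m.py <<'E'
from h import *
from scipy.optimize import least_squares
f=dict(np.load("w5.npz")); tp=f["tp"]; Rt=R.from_quat(f["tr"])
c=lambda x,y:((x+.5)/2.5-.5,(y+.5)/2.5-.5+40)
img=np.array([c(223,143),c(250,372),c(20,225),c(447,55),c(160,259),c(300,20)])
loc=np.array([[0,0,34],[-70,-47,34],[-70,47,34],[70,-47,34],[-50,0,34],[50,0,34]])/1e3
def P(p): return R.from_euler('z',p[2]).apply(loc)+[p[0],p[1],0]
r=least_squares(lambda p:(proj(f,P(p))-img).ravel(),[.461,.1255,-.37],loss='soft_l1')
print("base",r.x[:2]*1e3,np.degrees(r.x[2]));print((proj(f,P(r.x))-img).round(1))
pt=np.array([[-50,0,50],[50,0,50]])/1e3; t=proj(f,R.from_euler('z',r.x[2]).apply(pt)+[*r.x[:2],0]); print("tip crop",(t-[0,40])*2.5)
h=onz(f,[c(759,284)],tp[2]-.0344)[0]; print("hole in tool",Rt.inv().apply(h-tp)*1e3, "rad",np.hypot(*(h-tp)[:2]),"dir",np.degrees(np.arctan2(*(h-tp)[[1,0]])))
E
python3 m.py
```

```text
base [464.0538636  125.03871291] -20.86090315446182
[[ 1.8 -0.2]
 [-0.8  2.5]
 [-3.4  0.8]
 [ 1.8 -0.6]
 [-0.3  0.4]
 [ 0.  -1.5]]
tip crop [[130.15941831 263.73818958]
 [277.83281193   4.95426816]]
hole in tool [41.82505071 29.95555865 34.33112026] rad 0.05139976827391843 dir -20.56232660424115
```

```bash
cat > r.py <<'E'
from h import *
def ring(f,guess):
    g=cv2.cvtColor(f["image"],cv2.COLOR_RGB2GRAY); u,v=proj(f,[guess])[0]
    S=int(2.2*np.ptp(proj(f,[guess,np.add(guess,[.03,0,0]),np.add(guess,[0,.03,0])]),axis=0).max()) 
    x0,y0=max(int(u-S),0),max(int(v-S),0); G=cv2.resize(g[y0:int(v+S),x0:int(u+S)],None,fx=6,fy=6,interpolation=2)
    bh=cv2.morphologyEx(G,cv2.MORPH_BLACKHAT,np.ones((61,61)))
    for th in(40,55,70):
        for c in cv2.findContours((bh>th).astype(np.uint8),1,1)[0]:
            if len(c)<60: continue
            e=cv2.fitEllipse(c)
            if min(e[1])/max(e[1])>.7:
                uv=[(e[0][0]+.5)/6-.5+x0,(e[0][1]+.5)/6-.5+y0]; print(th,"px",np.round(uv,2),"ax",np.round(np.array(e[1])/6,1),"xy",(onz(f,[uv],.034)[0]*1e3).round(1))
f=dict(np.load("w5.npz")); print("wrist"); ring(f,[.462,.125,.034])
f=env.grab_frame("top"); print("top"); ring(f,[.462,.125,.034])
f=env.grab_frame("side"); print("side"); ring(f,[.462,.125,.034])
E
python3 r.py
```

```text
wrist
40 px [88.46 97.04] ax [12.6 14.4] xy [463.3 126.8  34. ]
40 px [88.44 96.22] ax [59.2 67.9] xy [464.  126.9  34. ]
40 px [88.29 95.88] ax [68.5 78.4] xy [464.2 127.1  34. ]
40 px [110.85  42.92] ax [6.6 8.9] xy [511.3 114.7  34. ]
40 px [211.18  56.8 ] ax [ 91.7 102.8] xy [522.9  31.8  34. ]
55 px [88.64 97.14] ax [11.8 13.2] xy [463.2 126.7  34. ]
55 px [88.47 96.25] ax [59.7 68.5] xy [463.9 126.9  34. ]
55 px [88.25 95.84] ax [68.1 78. ] xy [464.2 127.1  34. ]
70 px [122.7  156.85] ax [3.3 3.9] xy [419.3  90.   34. ]
70 px [89.54 97.42] ax [ 9.1 11.6] xy [463.2 125.9  34. ]
70 px [88.52 96.28] ax [60.2 69. ] xy [463.9 126.9  34. ]
70 px [88.2 95.8] ax [67.6 77.6] xy [464.2 127.2  34. ]
70 px [115.84  45.84] ax [12.1 15.9] xy [510.2 110.4  34. ]
top
40 px [183.56 223.49] ax [3.6 4.1] xy [416.1 146.6  34. ]
side
40 px [258.09 282.8 ] ax [3.6 4.8] xy [400.6 129.3  34. ]
40 px [230.74 269.48] ax [2.9 4. ] xy [461.4 124.8  34. ]
40 px [230.47 270.35] ax [23.6 30.5] xy [460.8 126.8  34. ]
55 px [230.06 270.55] ax [23.1 29.4] xy [461.3 127.6  34. ]
55 px [214.12 254.61] ax [5.4 5.9] xy [509.  107.3  34. ]
70 px [214.05 254.69] ax [4.5 4.9] xy [509.1 107.5  34. ]
```

servo_tool --jaw '[1, 1, 1, 1, 1]' --pt "12 -22 0" --pt "34 -63 0" --pt "56 -104 0" --pt "74 -137 0" --pt "77 -143 0" --yaw '[0, 0, 0, 0, 0]'

```text
time: 8.9
tool_pos: [0.4628, 0.1277, 0.1644]
tool_rot: [0.991, 0.132, 0.0, -0.0]
wrist_force: [-0.5, -0.7, -4.0]
finger_gap: 0.011
```

servo_tool --jaw '[1, 1, 1, 1, 1]' --pt "0 0 15" --pt "0 0 40" --pt "0 0 60" --pt "0 0 60" --pt "0 0 60" --yaw '[0, 0, 0, 0, 0]'

```text
time: 9.52
tool_pos: [0.4631, 0.1255, 0.1047]
tool_rot: [0.991, 0.13, 0.0, 0.0]
wrist_force: [-0.3, -0.2, -5.2]
finger_gap: 0.0105
```

```bash
cat > ck.py <<'E'
from h import *
import sys
s=env.sense(); print({k:np.round(s[k],4) for k in("time","tool_pos","q","wrist_force","wrist_torque","finger_gap")},2*np.degrees(np.arctan2(s["tool_rot"][1],s["tool_rot"][0])))
f=env.grab_frame("side")
im=f["image"][190:340,150:310]; im=cv2.resize(cv2.cvtColor(im,4),(640,600),interpolation=2)
# predicted pins (feet, tips) in red
y=np.radians(-21)
for sg in(1,-1):
    for z in(.034,.05):
        p=np.array([.4620,.1262,z])+sg*.05*np.array([np.cos(y),np.sin(y),0]); u=proj(f,[p])[0]; print(sg,z,u.round(1),((u-[150,190])*4).round())
cv2.imwrite(f"pics/{sys.argv[1]}.png",im)
E
python3 ck.py s6
```

```text
{'time': np.float64(9.525), 'tool_pos': array([0.4631, 0.1255, 0.1047]), 'q': array([ 1.2100e-02,  5.6100e-02,  1.9788e+00, -2.0000e-04,  1.1060e+00,
        1.3218e+00]), 'wrist_force': array([-0.3004, -0.1771, -5.2293]), 'wrist_torque': array([-0.0037, -0.0082,  0.0003]), 'finger_gap': np.float64(0.0105)} 14.965064002182233
1 0.034 [214. 255.] [256. 260.]
1 0.05 [213.3 249.6] [253. 239.]
-1 0.034 [247.3 285.7] [389. 383.]
-1 0.05 [247.  280.4] [388. 361.]
```

View pics/s6.png

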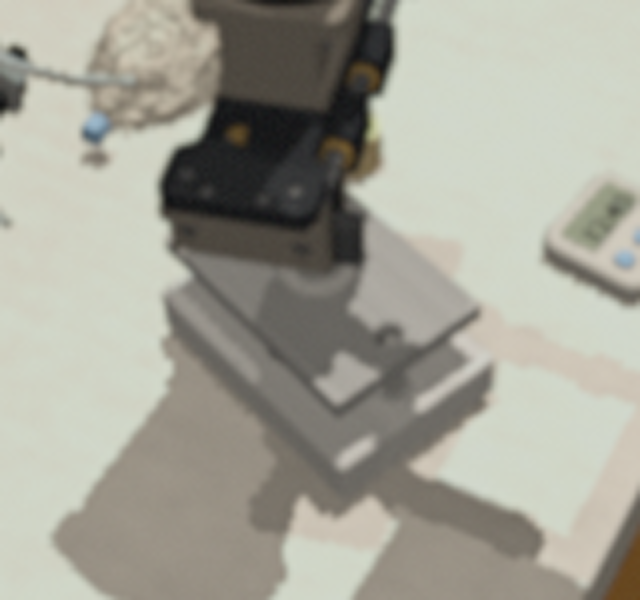

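Side view: the plate is level and squarely over the base, hole at crop (388,333), with the near pin just below it. I'll lower gently and watch the force.

servo_tool --jaw '[1, 1, 1, 1, 1]' --pt "0 0 4" --pt "0 0 8" --pt "0 0 11" --pt "0 0 14" --pt "0 0 14" --yaw '[0, 0, 0, 0, 0]'

```text
time: 10.2
tool_pos: [0.4626, 0.1262, 0.09]
tool_rot: [0.991, 0.131, -0.0, -0.0]
wrist_force: [-0.2, -0.6, -5.8]
finger_gap: 0.0108
```

```bash
cat > st.py <<'E'
from h import *
s=env.sense(); print({k:np.round(s[k],4) for k in("time","tool_pos","wrist_force","wrist_torque","finger_gap","q")},2*np.degrees(np.arctan2(s["tool_rot"][1],s["tool_rot"][0])))
Rt=R.from_quat(s["tool_rot"]);print("tool frame F",Rt.inv().apply(s["wrist_force"]).round(2),"T",Rt.inv().apply(s["wrist_torque"]).round(3), "tilt",Rt.as_matrix()[:,2].round(4))
E
python3 st.py
```

```text
{'time': np.float64(10.2), 'tool_pos': array([0.4626, 0.1262, 0.09  ]), 'wrist_force': array([-0.2297, -0.5985, -5.7771]), 'wrist_torque': array([ 0.0464, -0.0326, -0.0527]), 'finger_gap': np.float64(0.0108), 'q': array([ 1.3600e-02,  7.9700e-02,  1.9873e+00, -1.0000e-04,  1.0752e+00,
        1.3220e+00])} 15.032172120314259
tool frame F [-0.37  0.52  5.78] T [0.036 0.044 0.053] tilt [-7.e-04 -1.e-04 -1.e+00]
```

servo_tool --jaw '[1, 1, 1, 1, 1]' --pt "0 0 3" --pt "0 0 6" --pt "0 0 8" --pt "0 0 9" --pt "0 0 9" --yaw '[0, 0, 0, 0, 0]'

```text
time: 10.82
tool_pos: [0.4628, 0.1262, 0.0813]
tool_rot: [0.991, 0.131, -0.0, -0.0]
wrist_force: [0.6, -0.1, -5.9]
finger_gap: 0.0107
```

```bash
python3 st.py
```

```text
{'time': np.float64(10.825), 'tool_pos': array([0.4628, 0.1262, 0.0813]), 'wrist_force': array([ 0.587 , -0.0848, -5.8737]), 'wrist_torque': array([-0.0241, -0.0003,  0.0412]), 'finger_gap': np.float64(0.0107), 'q': array([ 0.0135,  0.0945,  1.9917, -0.    ,  1.0555,  1.3221])} 15.02608086416558
tool frame F [0.55 0.23 5.87] T [-0.023 -0.006 -0.041] tilt [-1.e-04 -0.e+00 -1.e+00]
```

Both pins are entering freely. Lowering onto the base with a slight press.

servo_tool --jaw '[1, 1, 1, 1, 1]' --pt "0 0 1.5" --pt "0 0 2.5" --pt "0 0 3.5" --pt "0 0 4.5" --pt "0 0 4.5" --yaw '[0, 0, 0, 0, 0]'

```text
time: 11.45
tool_pos: [0.463, 0.1262, 0.0783]
tool_rot: [0.991, 0.131, -0.0, 0.0]
wrist_force: [-5.9, -0.1, 9.8]
finger_gap: 0.0109
```

```bash
python3 st.py; python3 ck.py s7
```

```text
{'time': np.float64(11.45), 'tool_pos': array([0.463 , 0.1262, 0.0783]), 'wrist_force': array([-5.8902, -0.1046,  9.7623]), 'wrist_torque': array([-0.0771,  1.1981,  0.0146]), 'finger_gap': np.float64(0.0109), 'q': array([ 1.3600e-02,  1.0030e-01,  1.9923e+00, -3.0000e-04,  1.0496e+00,
        1.3221e+00])} 15.03893789314901
tool frame F [-5.72 -1.43 -9.76] T [ 0.236 -1.177 -0.015] tilt [-6.e-04 -2.e-04 -1.e+00]
{'time': np.float64(11.45), 'tool_pos': array([0.463 , 0.1262, 0.0783]), 'q': array([ 1.3600e-02,  1.0030e-01,  1.9923e+00, -3.0000e-04,  1.0496e+00,
        1.3221e+00]), 'wrist_force': array([-5.8902, -0.1046,  9.7623]), 'wrist_torque': array([-0.0771,  1.1981,  0.0146]), 'finger_gap': np.float64(0.0109)} 15.03893789314901
1 0.034 [214. 255.] [256. 260.]
1 0.05 [213.3 249.6] [253. 239.]
-1 0.034 [247.3 285.7] [389. 383.]
-1 0.05 [247.  280.4] [388. 361.]
```

View pics/s7.png

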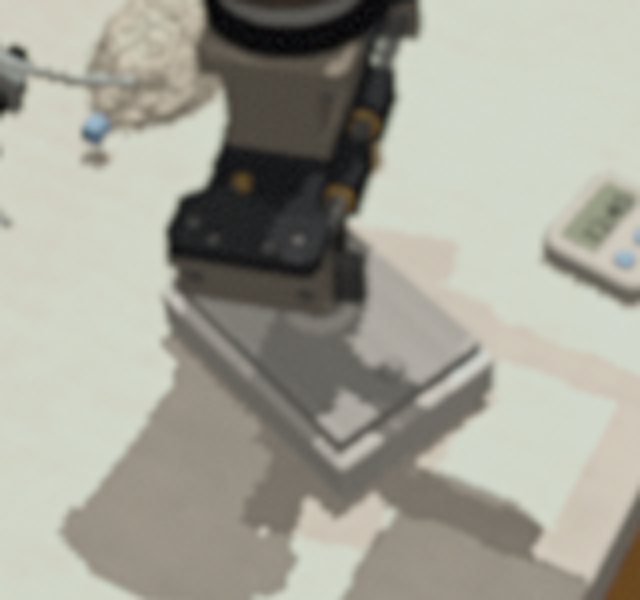

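The plate is down flat: TCP height 78.3 mm puts its underside at 33.9 mm, and it sits inside the base outline in the picture. I'll ease the press slightly and tighten (clockwise is +yaw).

servo_tool --jaw '[1, 1, 1, 1, 1]' --pt "-0.5 0 -0.7" --pt "-0.5 0 -0.7" --pt "-0.5 0 -0.7" --pt "-0.5 0 -0.7" --pt "-0.5 0 -0.7" --yaw '[0, 6, 13, 20, 25]' --grip_force 60

```text
time: 12.12
tool_pos: [0.4628, 0.1266, 0.0783]
tool_rot: [0.996, -0.088, 0.0, -0.001]
wrist_force: [-2.9, 2.2, 3.1]
finger_gap: 0.01
```

```bash
python3 st.py
```

```text
{'time': np.float64(12.125), 'tool_pos': array([0.4628, 0.1266, 0.0783]), 'wrist_force': array([-2.8741,  2.1521,  3.0719]), 'wrist_torque': array([0.4277, 0.5503, 0.1185]), 'finger_gap': np.float64(0.01), 'q': array([1.3700e-02, 9.8800e-02, 1.9939e+00, 1.1000e-03, 1.0479e+00,
       1.7610e+00])} -10.145424699195392
tool frame F [-3.21 -1.62 -3.07] T [ 0.324 -0.617 -0.117] tilt [ 0.001  0.001 -1.   ]
```

servo_tool --jaw '[1, 1, 1, 1]' --pt "0 0 0" --pt "0 0 0" --pt "0 0 0" --pt "0 0 0" --yaw '[3, 6, 8, 8]'

```text
time: 12.62
tool_pos: [0.4629, 0.1267, 0.0783]
tool_rot: [0.988, -0.157, 0.0, -0.001]
wrist_force: [-3.2, 3.7, 5.3]
finger_gap: 0.0103
```

```bash
python3 st.py
```

```text
{'time': np.float64(12.625), 'tool_pos': array([0.4629, 0.1267, 0.0783]), 'wrist_force': array([-3.2234,  3.7414,  5.2547]), 'wrist_torque': array([ 0.7644,  0.6247, -0.0054]), 'finger_gap': np.float64(0.0103), 'q': array([1.3800e-02, 9.8800e-02, 1.9938e+00, 1.5000e-03, 1.0478e+00,
       1.8982e+00])} -18.011469937383595
tool frame F [-4.22 -2.57 -5.25] T [ 0.534 -0.83   0.007] tilt [ 0.0011  0.0013 -1.    ]
```

servo_tool --jaw '[1, 1, 1, 1]' --pt "0 0 0" --pt "0 0 0" --pt "0 0 0" --pt "0 0 0" --yaw '[1, 2, 3, 3]'

```text
time: 13.12
tool_pos: [0.4629, 0.1267, 0.0783]
tool_rot: [0.983, -0.182, 0.001, -0.001]
wrist_force: [-1.9, 4.2, 5.6]
finger_gap: 0.0103
```

```bash
python3 st.py
```

```text
{'time': np.float64(13.125), 'tool_pos': array([0.4629, 0.1267, 0.0783]), 'wrist_force': array([-1.8557,  4.153 ,  5.5867]), 'wrist_torque': array([0.6934, 0.5849, 0.0414]), 'finger_gap': np.float64(0.0103), 'q': array([1.3800e-02, 9.8800e-02, 1.9938e+00, 1.5000e-03, 1.0477e+00,
       1.9503e+00])} -20.997402310773317
tool frame F [-3.22 -3.22 -5.58] T [ 0.438 -0.795 -0.04 ] tilt [ 0.0013  0.0014 -1.    ]
```

servo_tool --jaw '[1, 1, 1, 1]' --pt "0 0 0" --pt "0 0 0" --pt "0 0 0" --pt "0 0 0" --yaw '[1, 2, 3, 3]'

```text
time: 13.62
tool_pos: [0.4631, 0.1271, 0.0783]
tool_rot: [0.978, -0.207, 0.001, -0.001]
wrist_force: [-2.3, 5.7, 4.4]
finger_gap: 0.0104
```

```bash
python3 st.py
```

```text
{'time': np.float64(13.625), 'tool_pos': array([0.4631, 0.1271, 0.0783]), 'wrist_force': array([-2.2775,  5.6816,  4.4073]), 'wrist_torque': array([1.0955, 0.4144, 0.6162]), 'finger_gap': np.float64(0.0104), 'q': array([1.4300e-02, 9.8900e-02, 1.9937e+00, 2.0000e-03, 1.0470e+00,
       2.0015e+00])} -23.91387265542942
tool frame F [-4.38 -4.28 -4.4 ] T [ 0.834 -0.824 -0.613] tilt [ 0.002   0.0017 -1.    ]
```

servo_tool --jaw '[1, 1, 1, 1]' --pt "0 0 0" --pt "0 0 0" --pt "0 0 0" --pt "0 0 0" --yaw '[1, 2, 3, 3]'

```text
time: 14.12
tool_pos: [0.4631, 0.1271, 0.0783]
tool_rot: [0.973, -0.232, 0.001, -0.001]
wrist_force: [-2.5, 5.9, 5.0]
finger_gap: 0.0107
```

```bash
python3 st.py
```

```text
{'time': np.float64(14.125), 'tool_pos': array([0.4631, 0.1271, 0.0783]), 'wrist_force': array([-2.507,  5.861,  5.027]), 'wrist_torque': array([1.1486, 0.3738, 1.0654]), 'finger_gap': np.float64(0.0107), 'q': array([1.4500e-02, 9.9000e-02, 1.9937e+00, 1.6000e-03, 1.0470e+00,
       2.0531e+00])} -26.84665639295463
tool frame F [-4.88 -4.11 -5.02] T [ 0.857 -0.855 -1.063] tilt [ 0.0019  0.0015 -1.    ]
```

The torque rose from about 0.05 to 1.07 N m at the predicted seat angle, so it is firmly seated. Now backing off about 95° at the wrist, made up of 90° plus roughly 5° of wind-up, in stages.

servo_tool --jaw '[1, 1, 1, 1, 1]' --pt "0 0 0" --pt "0 0 0" --pt "0 0 0" --pt "0 0 0" --pt "0 0 0" --yaw '[-2, -4, -5, -5, -5]'

```text
time: 14.75
tool_pos: [0.4631, 0.1271, 0.0783]
tool_rot: [0.982, -0.191, 0.001, -0.001]
wrist_force: [-2.2, 5.9, 4.9]
finger_gap: 0.0104
```

```bash
python3 st.py
```

```text
{'time': np.float64(14.75), 'tool_pos': array([0.4631, 0.1271, 0.0783]), 'wrist_force': array([-2.2425,  5.9194,  4.88  ]), 'wrist_torque': array([1.0497, 0.4571, 0.0093]), 'finger_gap': np.float64(0.0104), 'q': array([0.014 , 0.0989, 1.9937, 0.0025, 1.0472, 1.9679])} -22.015978589752397
tool frame F [-4.29 -4.66 -4.87] T [ 0.802 -0.817 -0.007] tilt [ 0.0017  0.0022 -1.    ]
```

servo_tool --jaw '[1, 1, 1, 1, 1]' --pt "0 0 0" --pt "0 0 0" --pt "0 0 0" --pt "0 0 0" --pt "0 0 0" --yaw '[-8, -16, -24, -32, -40]'

```text
time: 15.38
tool_pos: [0.463, 0.1263, 0.0783]
tool_rot: [0.987, 0.159, 0.001, -0.0]
wrist_force: [-1.9, 2.8, 4.7]
finger_gap: 0.0106
```

servo_tool --jaw '[1, 1, 1, 1, 1]' --pt "0 0 0" --pt "0 0 0" --pt "0 0 0" --pt "0 0 0" --pt "0 0 0" --yaw '[-8, -16, -24, -32, -40]'

```text
time: 16.0
tool_pos: [0.4635, 0.1258, 0.0783]
tool_rot: [0.874, 0.487, 0.001, 0.001]
wrist_force: [-0.9, -0.4, 3.0]
finger_gap: 0.0109
```

```bash
python3 st.py
```

```text
{'time': np.float64(16.0), 'tool_pos': array([0.4635, 0.1258, 0.0783]), 'wrist_force': array([-0.875 , -0.4402,  3.0451]), 'wrist_torque': array([ 0.0306,  0.167 , -0.142 ]), 'finger_gap': np.float64(0.0109), 'q': array([ 1.3000e-02,  9.9100e-02,  1.9936e+00, -4.0000e-04,  1.0465e+00,
        5.6720e-01])} 58.25925917959956
tool frame F [-0.83 -0.51 -3.05] T [ 0.158 -0.062  0.142] tilt [ 2.5e-03 -3.0e-04 -1.0e+00]
```

servo_tool --jaw '[1, 1, 1, 1]' --pt "0 0 0" --pt "0 0 0" --pt "0 0 0" --pt "0 0 0" --yaw '[-6, -10, -10, -10]'

```text
time: 16.5
tool_pos: [0.4636, 0.1258, 0.0783]
tool_rot: [0.829, 0.559, 0.001, 0.001]
wrist_force: [1.1, -0.5, 4.1]
finger_gap: 0.0104
```

```bash
python3 st.py
python3 - <<'E'
from h import *
f=env.grab_frame("wrist"); save(f,"w8"); s=env.sense(); 
for t in("cover","thumbscrew"):
    for r in env.trace(f,t)[:1]: print(t,r["conf"],r["box"],rect(f,r["mask"],.044))
f=env.grab_frame("top")
for t,z in(("cover",.044),("press_base",.034),("timer",.018),("weight_200",.04),("cup",.042),("bag",.03)):
    for r in env.trace(f,t)[:1]: print(t,round(r["conf"],2),r["box"],rect(f,r["mask"],z))
E
```

```text
{'time': np.float64(16.5), 'tool_pos': array([0.4636, 0.1258, 0.0783]), 'wrist_force': array([ 1.0788, -0.4815,  4.0932]), 'wrist_torque': array([-0.1528, -0.206 ,  0.1461]), 'finger_gap': np.float64(0.0104), 'q': array([ 1.3000e-02,  9.9100e-02,  1.9935e+00, -7.0000e-04,  1.0461e+00,
        3.9780e-01])} 67.96865575509311
tool frame F [-0.04  1.19 -4.09] T [-0.248 -0.064 -0.146] tilt [ 2.8e-03 -5.0e-04 -1.0e+00]
cover 0.81 [145.0, 147.8, 362.3, 275.8] ((465.2308654785156, 128.13162231445312), (82.96662139892578, 131.2278289794922), 68.35446166992188)
thumbscrew 0.69 [239.7, 186.5, 270.7, 274.1] ((460.0765686035156, 117.05886840820312), (58.4561653137207, 19.47368812561035), 67.82147979736328)
cover 0.81 [184.9, 180.1, 215.5, 233.7] ((455.0064392089844, 103.87272644042969), (40.03696823120117, 130.26412963867188), 68.17823791503906)
press_base 0.67 [188.8, 184.7, 216.2, 235.4] ((444.0805969238281, 84.36099243164062), (23.07008171081543, 137.32583618164062), 61.71123123168945)
timer 0.72 [231.2, 231.1, 253.7, 254.3] ((366.6192932128906, -7.538124084472656), (62.250343322753906, 61.9204216003418), 81.33525085449219)
weight_200 0.68 [231.6, 176.4, 244.2, 190.5] ((515.3618774414062, -0.6532192230224609), (31.534839630126953, 30.06869888305664), 25.056461334228516)
cup 0.58 [338.8, 141.7, 363.5, 162.5] ((591.3245239257812, -311.8952941894531), (62.672916412353516, 57.48291015625), 88.29623413085938)
bag 0.96 [213.0, 121.5, 261.7, 151.9] ((648.7000732421875, -17.466693878173828), (81.12601470947266, 107.72834777832031), 7.505564212799072)
```

View pics/w8.png

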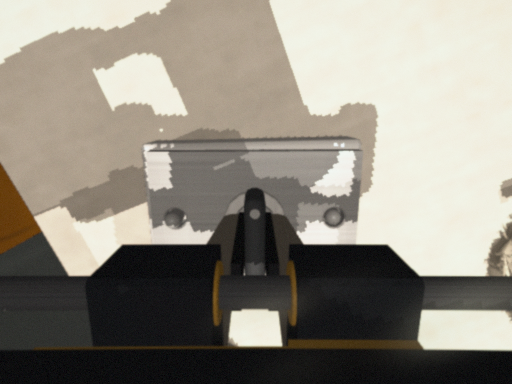

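Both pins show through the holes, at (175,217) and (333,216). The cover's long axis is at −21.7° and the bar at +67.9°, a difference of 89.5°. The bystanders are where they were, so I'm handing it in.

```bash
python3 -c "
from station import env
print(env.sign_off())"
```

```text
the job is handed in; nothing more can be done
None
```

The job is handed in at 16.5 s. The cover is on the base with its thumbscrew seated and then backed off a quarter turn, and the gripper still holds the thumbscrew. `env.sign_off()` gave no verdict.

- **Cover:** I carried the plate by its thumbscrew and lowered it onto the base. Both pins show through the holes in the last wrist picture. The underside is at about 33.9 mm against the 34 mm top face, so it lies flat.
- **Tightening:** I turned it clockwise until the torque rose from about 0.05 to 1.07 N m. That happened about where the cover's yaw put the stop, so I took it as firmly seated.
- **Backing off:** I then turned it back 95° at the wrist, which includes about 5° of wind-up. The bar now reads 89.5° from the cover's long side, going by the tool yaw and the picture.
- **Other things on the table:** The timer, cup and bag read within about 1 mm of where they started. The weight was not found in the first top picture, so its position was not compared with the start.

**Disagreements:**
- The cameras differed by 2–3 mm on where the base centre is. I used a value in between, and the pins went in without any side force.
- The last top picture gave poor fits for the cover and base because the arm was in the way, so I relied on the wrist picture instead.

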